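# Find the line filter that rattles and hold it up to the scanner

## Task

One of the three sealed line filters in the black tray has a choke broken loose inside. Lift them one at a time and shake each briskly in the hand to find the one that rattles, setting the sound ones back down upright in the tray. Then hold the rattling filter up to the bar code scanner, label end square to the window, centred on it and about 7 cm away, and finish still holding it there, steady; leave the other things on the desk where they are.

Things in the scene. Friction and masses are not known exactly. Their poses are not given: they have to be found in the camera images.
- filter_a: sealed line filter: grey metal can 108 x 66 x 48 mm (x, y, z), white bar code label on the +x end, black terminal header with brass blades on the -x end (to x = -67 mm), flat feet 2 mm thick to x = +-66 mm; 0.49 to 0.58 kg. Origin: centre of the underside, z up. Starts upright on the tray floor, label roughly away from the robot; best gripped across its width, pads in the upper 30 mm
- filter_b: outwardly the same as filter_a. In each of the three filters sits a 0.28 kg choke, amid its length: potted fast in two, broken loose in the third. Any of the three can be the faulty one; looks and weight do not tell
- filter_c: outwardly the same as filter_a. In the faulty filter the loose choke slides easily, 23 mm lengthwise or sideways: brisk strokes of some 6 cm to and fro (or tipping 20 deg either way) make it knock on the walls and stay at the end it was thrown to, so the wrist moment at rest differs by about 0.06 N m between the two ends; in sound ones it does not change
- filter_a_label (a point): centre of the bar code label (46 wide x 26 mm high) of filter_a, on its +x end face, at 55, 0, 27 mm from its origin; faces along the filter's +x
- filter_b_label (a point): centre of the bar code label (46 wide x 26 mm high) of filter_b, on its +x end face, at 55, 0, 27 mm from its origin; faces along the filter's +x
- filter_c_label (a point): centre of the bar code label (46 wide x 26 mm high) of filter_c, on its +x end face, at 55, 0, 27 mm from its origin; faces along the filter's +x
- tray: shallow open black plastic tray, fixed to the desk, 190 (x) x 355 (y) x 16 mm high, walls and floor 4 mm thick. Origin: centre of its underside; the three filters stand in a row along its y, about 115 mm apart
- scanner: bar code scanner on a fixed stand behind the tray: round foot 95 mm across, thin steel stem, grey head 50 x 74 x 54 mm (x, y, z) centred 165 mm above the desk. Origin: centre of the foot's underside; its window looks along its own -x, level, roughly towards the robot
- scanner_window (a point): centre of the scanner's dark window with a red line, 165 mm above the desk, 26 mm in front of the scanner's origin; its axes are those of the scanner: -x is the way it looks, z up
- capacitor: bystander: black upright cylinder capacitor, 35 mm across, 52 mm high, origin under its centre
- ring_core: bystander: orange wound ring core lying flat, 67 mm across, 23 mm high, origin under its centre
- reel: bystander: solder reel standing on its flange, 52 mm across, 36 mm high, origin under its centre
There are look-alikes about, which are no part of the job. Leave any green look-alike of the filter_c alone.

How it is judged:
By the outcome, as a careful person would: the job done as asked, in the order asked, and still so for the second after the job is handed in, while the arm keeps its last pose, push and grip.
It also fails if it takes over 72 s, if anything falls off the work surface, if the arm or the gripper's body presses on something with over 40 N, if the wrist force passes 120 N, or if a joint passes its speed limit or range.

## Robot

A 7-joint arm with a two-finger parallel gripper is mounted at the origin on a cart in front of the work surface, level with it; the furniture and walls round the work are solid. World frame = base frame: x ahead of the robot, y to its left, z up, the work surface at z = 0. Lengths are in m, angles in rad, forces in N, time in s.
With the tool pointing down it reaches from about 0.425 to 0.875 m from the base axis. Payload 9.9 kg.
Tool frame: the origin (TCP) lies at the very end of the fingers, on their centre line; the grasp point (between the pads) lies 19 mm behind it; z points along the fingers, y is the line along which they close (so a half turn about z gives the same grasp; the last joint's range is limited). The gripper opens to 85 mm and grips with 20 to 120 N. Pads are 22 mm wide; open, the fingers measure 114 mm over their backs; the gripper's body (76 mm by 85 mm) begins 54 mm behind the grasp point. The pads swing forward as they close: fully open they stand 13 mm farther back than shut.
Start: joints at [1.09, 0.576, 0.025, 1.437, -0.015, 1.129, -0.057], TCP at [0.261, -0.623, 0.231] pointing down, gripper open.
Joint ranges: [-2.76, 2.76], [-0.34, 2.15], [-1.52, 1.57], [0.19, 2.46], [-1.09, 4.23], [0.17, 1.99], [-2.82, 2.82]. Speed limits (rad/s): [2.22, 2.22, 3.01, 3.01, 3.14, 3.14, 3.14].

## Interface

Orientations are given as a rotation vector (axis times angle).
In Python, from plant import * gives the robot as it stands.
- The arm moves only by the shell command python3 -m jog 'ROWS' [OPENING] [FORCE]. ROWS is JSON, a list that holds one entry, the list of rows, each a list of 6 numbers: the shift along the tool's x, y, z in units of 60 mm (1.0 is 60 mm), then the turn, a rotation vector about the tool's x, y, z in units of 5 degrees (1.0 is 5 degrees). In form: [[[tx, ty, tz, wx, wy, wz], ...]]. A call has 1 to 8 rows; each row shifts and turns the commanded pose from where the row before left it, along the tool's axes as they then stand; what a row does not reach is not made up. A row lasts 1/8 s, in which the tool goes at most 62.5 mm and 10.7 degrees, less where a joint would pass 70% of its speed; a pose out of reach is approached as far as the arm can. A call is refused whole if a number of a shift passes 1 or a number of a turn 1, either way. A call with a gripper value outside its range is refused whole. OPENING is the closure, from 0 (fully open) to 1 (shut), set as the call begins (- or left out, the last holds). The fingers move at their own pace and stop on an object; FORCE is the grip in N (left out, the last holds). Time passes only in rows, so rows that do not move let the fingers close. It gives the time, the measured TCP pose, the force, the opening and the grip force at its end, in the units of the state.
- sense(): the state, without advancing time (a new reading comes with each control period).
- grab_frame(name): name is "scene" or "top"; returns a dict with "frame" (420x560x3 uint8, blue, green, red), "z_map" (420x560 float32, m along the optical axis (not along the pixel's ray), 0 where there is no reading), "K" (3x3 intrinsics, pixels), "extrinsics" (4x4, takes a point from world to camera coordinates). Camera axes: x right, y down, z forward; pixel columns grow to the right and rows downward; lengths in m; the calibration is good to about 2 mm. A picture is of the moment at which its call begins.
- close_job(): hands the job in; it is judged then, once.
The state is a dict: "clock": time; "joints": joint angles; "qd": joint speeds; "tau": joint torques, N m; "ee_pos": TCP position; "orientation": TCP orientation; "force": force on the tool from outside, world axes, zero at the start; "torque": the same for the moment, N m; "finger_gap": finger opening in m; "grip_force": force on a finger pad.
Only numpy, scipy, OpenCV 4.12 (cv2) and the standard library are available. Lean on these libraries where they do the work, as an engineer would, in place of code of your own. Each camera call takes 0.05 s, during which the arm holds its last target. There are 200 camera calls.

## Working session

There is one attempt and no reset: what is moved stays moved. The work goes in short steps, Python scripts to look and compute and a shell command to move; the robot and the scene stay as the last step left them, time stands still between calls to the robot, and variables do not carry over. Pictures are saved under pics/ and viewed, at most 10 in all, crops included, and the job is handed in when it is done.

```bash
ls; mkdir -p pics; python3 - <<'E'
from plant import *
import cv2, numpy as np
for n in ("scene","top"):
    g=grab_frame(n); cv2.imwrite(f"pics/{n}0.png",g["frame"]); np.savez(f"pics/{n}0.npz",**g)
    print(n,np.round(g["K"],1).tolist(),np.round(g["extrinsics"],3).tolist())
s=sense(); print(s)
E
```

```text
pics
scene [[498.4, 0.0, 283.1], [0.0, 498.4, 209.4], [0.0, 0.0, 1.0]] [[-0.91, -0.415, -0.01, 0.631], [-0.178, 0.413, -0.893, 0.063], [0.375, -0.811, -0.449, 1.49], [0.0, 0.0, 0.0, 1.0]]
top [[475.9, 0.0, 274.1], [0.0, 475.9, 204.9], [0.0, 0.0, 1.0]] [[0.003, -1.0, -0.001, 0.319], [-0.986, -0.003, -0.167, 0.55], [0.167, 0.001, -0.986, 1.02], [0.0, 0.0, 0.0, 1.0]]
{'clock': 0.1, 'joints': array([ 1.09017991,  0.57642743,  0.02483044,  1.43780865, -0.01499853,
        1.12899982, -0.05654482]), 'qd': array([-1.65716251e-03, -3.08525890e-03,  5.47871485e-05, -2.24076167e-03,
        6.77241310e-04,  6.61785652e-04, -1.37616966e-03]), 'tau': array([ 5.15920503e-03, -7.67301822e+01,  2.25681536e+00, -2.86606497e+01,
        1.55604741e-02,  8.67236842e-03, -4.89562694e-05]), 'ee_pos': array([ 0.26073898, -0.62217649,  0.23054777]), 'orientation': array([-3.07857053e+00, -6.18961311e-01,  5.52511433e-04]), 'force': array([-0.63055358,  0.44217116,  0.51891968]), 'torque': array([-0.00840901,  0.02056896, -0.06825683]), 'grip_force': 0.0, 'finger_gap': 0.08552998108094131}
```

View pics/scene0.png

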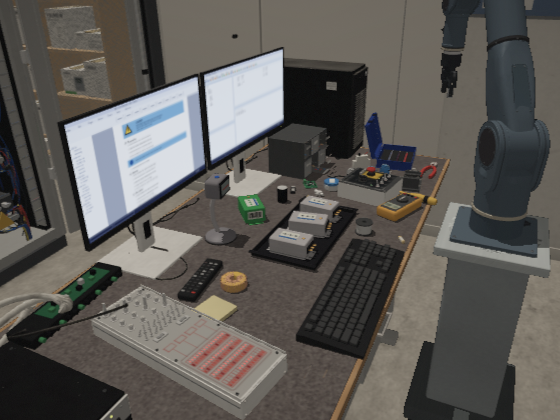

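View pics/top0.png

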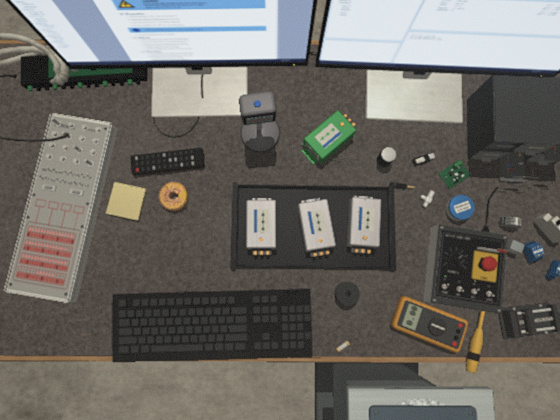

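The top view shows the filters at about (261,225), (318,227) and (365,223). The scanner head is at (257,105) with its foot at (260,137), and the green look-alike is at (328,138). Next I measure poses.

```bash
cat > h.py <<'E'
import numpy as np, cv2
def cloud(g):
    K,E,z=g["K"],g["extrinsics"],g["z_map"].astype(float)
    v,u=np.indices(z.shape)
    P=np.stack([(u-K[0,2])*z/K[0,0],(v-K[1,2])*z/K[1,1],z],-1)
    W=(P-E[:3,3])@E[:3,:3]; W[z<=0]=np.nan
    return W
def rect(W,m):
    p=W[m][:,:2].astype(np.float32)*1000
    (c,s,a)=cv2.minAreaRect(p); return np.round(c,1),np.round(s,1),round(a,1),len(p),np.round(np.median(W[m][:,2])*1000,1), np.round(p.mean(0),1)
E
python3 - <<'E'
from h import *
for n in("top","scene"):
    g=np.load(f"pics/{n}0.npz"); W=cloud(g); z=W[...,2]
    print(n)
    m=(z>.04)&(z<.062)&(W[...,0]>.3)&(W[...,0]<.8)&(abs(W[...,1])<.4)
    k,l,st,_=cv2.connectedComponentsWithStats(m.astype(np.uint8))
    for i in range(1,k):
        if st[i,4]>150: print(i,st[i,:4],rect(W,l==i),np.round(g["frame"][l==i].mean(0)))
    m=(z>.13)&(z<.2)&(W[...,0]>.5)&(W[...,0]<.85)&(abs(W[...,1])<.3)
    k,l,st,_=cv2.connectedComponentsWithStats(m.astype(np.uint8))
    for i in range(1,k):
        if st[i,4]>80: print("hi",st[i,:4],rect(W,l==i), rect(W,(l==i)&(z>.185)) if ((l==i)&(z>.185)).sum()>5 else "")
g=np.load("pics/top0.npz"); f=g["frame"][80:280,200:420]; cv2.imwrite("pics/crop1.png",cv2.resize(f,None,fx=3,fy=3,interpolation=3)[:600])
g=np.load("pics/scene0.npz"); f=g["frame"][160:260,180:340]; cv2.imwrite("pics/crop2.png",cv2.resize(f,None,fx=5,fy=5,interpolation=3))
E
```

```text
top
1 [473  98  34  58] (array([ 721. , -147.3]), array([143.7,  59.9]), 24.3, 306, np.float64(51.4), array([ 718.1, -149.3], dtype=float32)) [47. 49. 49.]
2 [304 110  53  49] (array([714.8, 192.7]), array([ 66.3, 108.5]), 41.3, 1303, np.float64(47.5), array([713.6, 193. ], dtype=float32)) [106. 150. 103.]
4 [381 147  16  16] (array([666. ,  60.4]), array([33.6, 34.4]), 2.1, 197, np.float64(51.0), array([665.3,  61.5], dtype=float32)) [152. 162. 166.]
8 [350 197  32  52] (array([510.6, 117.7]), array([ 66.7, 111.9]), 85.6, 1467, np.float64(51.4), array([510.5, 118.5], dtype=float32)) [159. 167. 171.]
9 [247 199  30  51] (array([506. , 348.4]), array([112.2,  64.8]), 0.8, 1439, np.float64(51.6), array([505.8, 348.6], dtype=float32)) [167. 175. 179.]
10 [299 199  37  52] (array([503.9, 225.2]), array([112. ,  66.6]), 9.4, 1455, np.float64(51.6), array([504.4, 225.8], dtype=float32)) [166. 174. 178.]
11 [542 213  18  24] (array([ 507.7, -302.8]), array([54.2, 19.6]), 34.0, 173, np.float64(48.3), array([ 510.5, -296.3], dtype=float32)) [111. 122. 126.]
14 [428 224  69  87] (array([412.3,
[... 1231 characters left out ...]
0 196  40  18] (array([512. , 123.5]), array([ 74.3, 111. ]), 86.1, 420, np.float64(50.3), array([507.9, 130.7], dtype=float32)) [127. 131. 135.]
23 [289 211  40  17] (array([504.2, 231.2]), array([109.8,  74. ]), 12.3, 483, np.float64(50.5), array([501.4, 237.6], dtype=float32)) [127. 131. 135.]
25 [270 228  44  21] (array([504.4, 354.7]), array([110.5,  71.4]), 1.4, 596, np.float64(50.5), array([502.7, 360.9], dtype=float32)) [128. 132. 136.]
hi [197 114 126  63] (array([752.7,   0.9]), array([605.7, 156.8]), 86.7, 1956, np.float64(163.1), array([793.1, -36.7], dtype=float32)) (array([823.8,  16.6]), array([563.4,  15.1]), 87.4, 386, np.float64(192.5), array([823.2,  51. ], dtype=float32))
```

View pics/crop1.png

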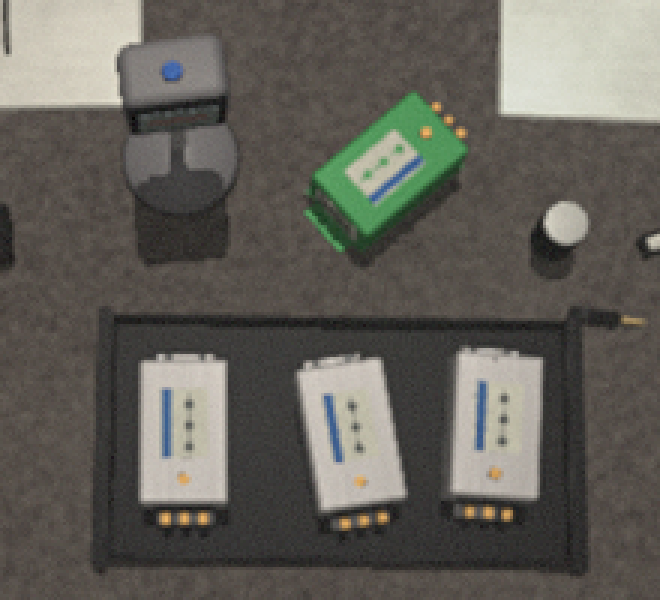

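View pics/crop2.png

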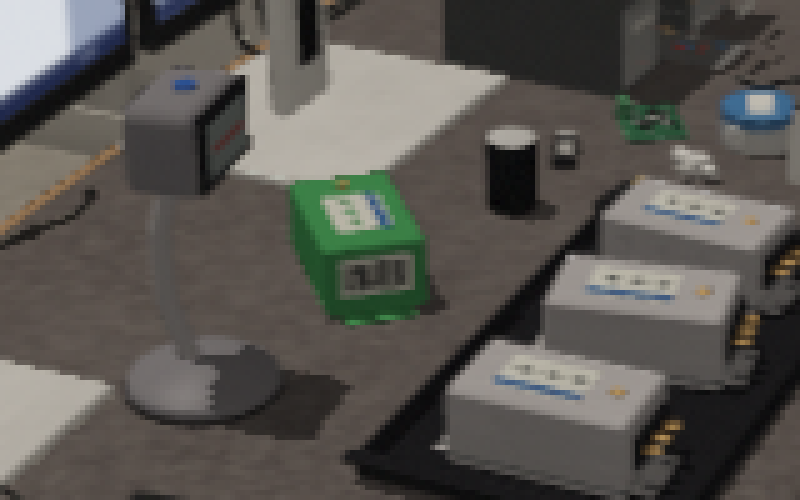

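The crops show three grey filters with brass blades toward the robot. The scanner window faces the robot, with the red line at crop2 (228,135). I still need to measure the scanner, refine the filter poses and set up a planner helper.

```bash
cat >> h.py <<'E'
from scipy.spatial.transform import Rotation as R
def plan(s,pos,yaw):
    """shift in tool axes (units 60mm) and turn (units 5deg) to a tool-down pose with tool x at world yaw (deg); turn done first -> shift in new axes too"""
    R0=R.from_rotvec(s["orientation"]); R1=R.from_euler("z",yaw,degrees=True)*R.from_euler("x",180,degrees=True)
    d=np.array(pos)-s["ee_pos"]
    print("turn",np.round(np.degrees((R0.inv()*R1).as_rotvec())/5,2),"shift old axes",np.round(R0.inv().apply(d)/.06,2),"shift after turn",np.round(R1.inv().apply(d)/.06,2))
E
python3 - <<'E'
from h import *
for n in("top","scene"):
    g=np.load(f"pics/{n}0.npz"); W=cloud(g); z=W[...,2]
    print(n)
    for c in ((.51,.118),(.504,.226),(.506,.348)):
        m=(z>.0475)&(z<.056)&(abs(W[...,0]-c[0])<.08)&(abs(W[...,1]-c[1])<.055); print(rect(W,m))
    b=(abs(W[...,0]-.74)<.12)&(abs(W[...,1]-.35)<.07)
    for lo,hi in((.135,.2),(.187,.2)):
        m=b&(z>lo)&(z<hi); print("head",lo,rect(W,m))
    m=b&(z>.003)&(z<.03); print("foot",rect(W,m))
    m=b&(z>.142)&(z<.185)
    if n=="scene":
        ys=W[m]; 
        # window face: points whose depth gradient along row smooth; fit plane by RANSAC with vertical normal excluded
        rng=np.random.default_rng(0); best=[]
        P=ys; used=np.zeros(len(P),bool)
        for k in range(2):
            Q=P[~used]; bi=None;bn=0
            for _ in range(600):
                a,c=Q[rng.choice(len(Q),2,replace=False),:2]; t=c-a
                if np.hypot(*t)<.015: continue
                nn=np.array([-t[1],t[0]])/np.hypot(*t); i=abs((P[:,:2]-a)@nn)<.0015; i&=~used
                if i.sum()>bn: bn=i.sum();bi=i
            q=P[bi][:,:2]; mu=q.mean(0); v=np.linalg.svd(q-mu)[2][0]
            print("face dir deg",np.degrees(np.arctan2(v[1],v[0])),"mean",mu,"span",np.ptp((q-mu)@v),len(q)); used|=bi
    else: print("xr",np.nanmin(W[m][:,0]) if m.any() else "")
from plant import sense
plan(sense(),(.5106,.1177,.15),-4.4)
E
```

```text
top
(array([512.3, 117.4]), array([ 66.2, 108. ]), 85.8, 1362, np.float64(51.6), array([511.3, 118. ], dtype=float32))
(array([505.8, 225.7]), array([108.1,  66.2]), 10.0, 1369, np.float64(51.7), array([505.1, 225.5], dtype=float32))
(array([507.5, 348.4]), array([107.9,  64.7]), 0.7, 1354, np.float64(51.7), array([506.3, 349.3], dtype=float32))
head 0.135 (array([768.9, 349. ]), array([132.7, 139.8]), 0.8, 1896, np.float64(187.0), array([771.3, 352.6], dtype=float32))
head 0.187 (array([769.1, 349.4]), array([132.2, 138.6]), 0.8, 945, np.float64(191.1), array([752.5, 354.1], dtype=float32))
foot (array([740.9, 349.9]), array([237.9, 138.7]), 0.1, 1351, np.float64(11.2), array([744.1, 364.2], dtype=float32))
xr 0.7021320046570054
scene
(array([511.4, 123.2]), array([ 68. , 109.7]), 84.7, 327, np.float64(50.9), array([509.6, 126.1], dtype=float32))
(array([504.9, 231.6]), array([107.5,  69.6]), 8.9, 388, np.float64(51.0), array([503.6, 233.4], dtype=float32))
(array([506.1, 354.2]), array([107.2,  70.4]), 1.4, 479, np.float64(50.9), array([504.3, 356.7], dtype=float32))
head 0.135 (array([768.9, 350.2]), array([139.7, 137.2]), 90.0, 1030, np.float64(174.8), array([772.1, 364.9], dtype=float32))
head 0.187 (array([771.1, 351.3]), array([132.6, 137.2]), 0.0, 289, np.float64(191.0), array([774.8, 359.8], dtype=float32))
foot (array([751.8, 355.3]), array([226.8, 121.9]), 6.5, 562, np.float64(11.2), array([747. , 379.6], dtype=float32))
face dir deg 91.13922389666793 mean [0.83200096 0.35443057] span 0.1379779432343468 173
face dir deg 98.12807766857179 mean [0.70639241 0.35912509] span 0.07150400897736627 109
turn [-0.02  0.    5.43] shift old axes [ 8.61 -9.76  1.36] shift after turn [  3.21 -12.61   1.34]
```

```bash
python3 - <<'E'
from h import *
for n in("top","scene"):
    g=np.load(f"pics/{n}0.npz"); W=cloud(g); z=W[...,2]
    b=(abs(W[...,0]-.735)<.055)&(abs(W[...,1]-.355)<.07)
    for lo,hi in((.187,.2),(.003,.02)):
        print(n,rect(W,b&(z>lo)&(z<hi)))
E
```

```text
top (array([730.9, 354.8]), array([49.2, 69.6]), 8.0, 739, np.float64(190.8), array([730.1, 354.5], dtype=float32))
top (array([734.7, 355.5]), array([139.2, 108.2]), 89.6, 936, np.float64(13.2), array([724.5, 356.8], dtype=float32))
scene (array([729.9, 360.9]), array([47.7, 73.4]), 5.1, 161, np.float64(190.4), array([728.7, 364.2], dtype=float32))
scene (array([734. , 368.3]), array([129.3,  96.6]), 79.0, 424, np.float64(12.2), array([729.1, 375.2], dtype=float32))
```

```bash
python3 -m jog '[[[1,-1,0,0,0,0],[1,-1,0,0,0,0],[1,-1,0,0,0,0],[1,-1,0,0,0,0],[0.3,-0.3,0,0,0,1],[0,0,0,0,0,1],[0,0,0,0,0,1],[0,0,0,0,0,1]]]' 0; python3 -m jog '[[[0,-1,0,0,0,1],[0,-1,0,0,0,0.43],[0,-1,0,0,0,0],[0,0,0,0,0,0]]]'; python3 - <<'E'
from h import *
from plant import sense
s=sense(); print(s["clock"],s["joints"],s["ee_pos"]); plan(s,(.512,.1175,.15),-4.3)
E
```

```text
clock: 1.1
ee_pos: [0.3651, -0.3674, 0.2311]
orientation: [-3.14, -0.071, 0.001]
force: [1.3, -0.1, 0.2]
finger_gap: 0.0853
grip_force: 0.0
clock: 1.6
ee_pos: [0.3696, -0.1837, 0.2313]
orientation: [-3.138, 0.11, 0.0]
force: [0.3, -0.4, -0.1]
finger_gap: 0.0853
grip_force: 0.0
1.6 [ 0.32629181  0.18879841  0.02690067  2.07934829 -0.00816001  0.87422107
 -1.28294246] [ 0.36955132 -0.18373444  0.23130987]
turn [-0.02  0.    0.06] shift old axes [ 2.02 -5.17  1.36] shift after turn [ 1.99 -5.18  1.36]
```

```bash
python3 -m jog '[[[0.4,-1,0.3,0,0,0],[0.4,-1,0.3,0,0,0],[0.4,-1,0.3,0,0,0],[0.4,-1,0.3,0,0,0],[0.4,-1,0.16,0,0,0.06],[0,-0.17,0,0,0,0],[0,0,0,0,0,0],[0,0,0,0,0,0]]]' 0; python3 - <<'E'
from h import *
from plant import *
s=sense(); print(s["clock"],s["joints"],s["ee_pos"],s["torque"]); plan(s,(.512,.1175,.012),-4.3)
g=grab_frame("top"); f=g["frame"][120:290,200:460]; cv2.imwrite("pics/c3.png",cv2.resize(f,None,fx=3,fy=3))
E
```

```text
clock: 2.6
ee_pos: [0.5036, 0.0917, 0.1552]
orientation: [3.138, -0.133, -0.0]
force: [0.1, -0.2, -1.4]
finger_gap: 0.0856
grip_force: 0.0
2.6 [-0.2159329   0.42505546 -0.07940916  1.96110389  0.04886854  0.75768254
 -1.979215  ] [0.50362962 0.09166807 0.1551775 ] [-0.06979625  0.01038114 -0.02593549]
turn [ 0.01  0.   -0.11] shift old axes [ 0.1  -0.44  2.39] shift after turn [ 0.11 -0.44  2.39]
```

View pics/c3.png

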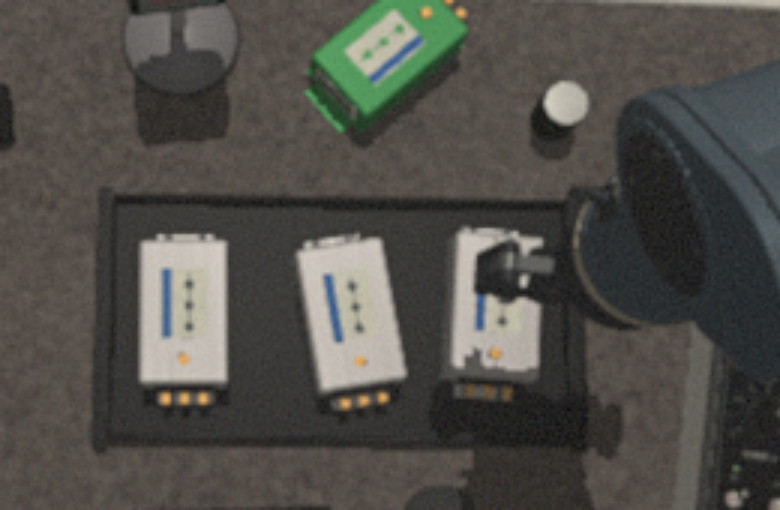

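The picture shows the gripper hovering over the right filter, at about (510,268), and 26 mm short in y. I'll correct that, descend and grip.

```bash
python3 -m jog '[[[0.1,-0.44,0,0,0,-0.1],[0,0,0,0,0,0],[0,0,0.6,0,0,0],[0,0,0.6,0,0,0],[0,0,0.5,0,0,0],[0,0,0.4,0,0,0],[0,0,0.29,0,0,0],[0,0,0,0,0,0]]]' 0; python3 -c "
from h import *
from plant import *
plan(sense(),(.512,.1175,.012),-4.3)"
```

```text
clock: 3.65
ee_pos: [0.5113, 0.1178, 0.011]
orientation: [3.138, -0.118, -0.003]
force: [-0.8, 0.0, 0.5]
finger_gap: 0.0852
grip_force: 0.0
turn [ 0.02  0.02 -0.  ] shift old axes [ 0.01  0.   -0.02] shift after turn [ 0.01  0.   -0.02]
```

```bash
cat >> h.py <<'E'
def meas(n=6):
    from plant import sense,grab_frame
    T=[];F=[]
    for _ in range(n):
        grab_frame("top"); s=sense(); T.append(R.from_rotvec(s["orientation"]).inv().apply(s["torque"])); F.append(s["force"])
    print("MEAS",round(s["clock"],2),"tool torque",np.round(np.mean(T,0),4),"sd",np.round(np.std(T,0),4),"F",np.round(np.mean(F,0),2),"pos",np.round(s["ee_pos"],4),"gap",round(s["finger_gap"],4),"grip",round(s["grip_force"],1))
E
python3 -m jog '[[[0,0,0,0,0,0],[0,0,0,0,0,0],[0,0,0,0,0,0],[0,0,0,0,0,0]]]' 1 80
python3 -m jog '[[[0,0,-0.4,0,0,0],[0,0,-0.6,0,0,0],[0,0,-0.6,0,0,0],[0,0,-0.4,0,0,0],[0,0,0,0,0,0],[0,0,0,0,0,0],[0,0,0,0,0,0],[0,0,0,0,0,0]]]'
python3 -c "
from h import *
meas()"
```

```text
clock: 4.15
ee_pos: [0.5126, 0.1191, 0.0129]
orientation: [-3.139, 0.117, -0.002]
force: [-1.3, -1.9, 6.2]
finger_gap: 0.065
grip_force: 89.9
clock: 5.15
ee_pos: [0.5116, 0.1195, 0.1307]
orientation: [3.139, -0.116, -0.002]
force: [-2.4, 0.7, -8.6]
finger_gap: 0.0648
grip_force: 105.6
MEAS 5.45 tool torque [0.0844 0.7615 0.1706] sd [0.3358 0.6126 0.397 ] F [-0.22 -0.11 -3.51] pos [0.5121 0.1196 0.1315] gap 0.0653 grip 116.0
```

```bash
python3 -c "
from h import *
from plant import *
for _ in range(10):
    grab_frame('top'); s=sense(); print(round(s['clock'],2),np.round(s['force'],2),np.round(s['torque'],3),round(s['grip_force'],1),np.round(s['qd'],3))"
```

```text
5.5 [-0.29  0.09 -5.15] [ 0.371 -1.646  0.226] 118.0 [-0.001 -0.006 -0.008  0.005  0.061 -0.09  -0.059]
5.55 [ 5.84  1.38 -5.35] [ 1.000e-03 -1.185e+00 -8.000e-02] 114.0 [-0.001 -0.002  0.     0.001 -0.004 -0.017 -0.083]
5.6 [1.2  1.05 0.31] [-0.265  0.092 -0.189] 122.3 [-0.002  0.     0.015 -0.017 -0.062  0.068  0.065]
5.65 [ 5.69 -2.   -0.67] [-0.624 -2.683 -0.079] 124.2 [ 0.    -0.007  0.    -0.     0.062 -0.09   0.004]
5.7 [ 7.05 -1.8  -1.05] [-0.832 -2.765  0.073] 125.1 [-0.004 -0.006  0.015 -0.02   0.024 -0.036 -0.06 ]
5.75 [-8.66  4.27  6.5 ] [ 1.192  2.861 -0.207] 137.3 [ 0.007 -0.01  -0.042  0.027  0.149 -0.092 -0.07 ]
5.8 [-3.31  0.96 -3.82] [ 0.107  1.443 -0.495] 114.5 [-0.001 -0.004 -0.01   0.016  0.037 -0.073 -0.168]
5.85 [-4.25 -0.01 -3.14] [-0.22  -0.454  0.128] 114.5 [ 0.    -0.006 -0.011  0.034  0.087 -0.143 -0.003]
5.9 [-1.5   2.8  -5.13] [0.695 0.468 0.559] 113.4 [ 0.002  0.002 -0.009 -0.004  0.036  0.047  0.056]
5.95 [-13.68   1.46  -1.45] [-0.386  2.665  0.219] 145.5 [-0.002 -0.001 -0.035  0.036  0.176 -0.002 -0.02 ]
```

```bash
python3 -m jog '[[[0,0,0,0,0,0],[0,0,0,0,0,0],[0,0,0,0,0,0],[0,0,0,0,0,0]]]' - 40; python3 -c "
from h import *
from plant import *
for _ in range(8):
    grab_frame('top'); s=sense(); print(round(s['clock'],2),np.round(s['force'],2),np.round(s['torque'],3),round(s['grip_force'],1),np.round(s['qd'],3))"
```

```text
clock: 6.45
ee_pos: [0.512, 0.1196, 0.1316]
orientation: [-3.139, 0.115, 0.0]
force: [4.4, -2.1, -10.1]
finger_gap: 0.0648
grip_force: 111.9
6.5 [ 5.49 -0.77 -9.61] [-0.595 -2.293 -0.299] 109.8 [ 0.001  0.001  0.006 -0.006 -0.005 -0.062 -0.006]
6.55 [  6.18   2.6  -13.8 ] [0.711 0.187 0.194] 114.8 [ 0.001  0.008  0.    -0.037 -0.064  0.154 -0.092]
6.6 [ 2.48 -4.46 -8.24] [-0.498 -2.121 -0.136] 115.9 [ 0.003 -0.001  0.011  0.001 -0.024 -0.087 -0.062]
6.65 [ 1.65  0.65 -9.22] [-0.169  1.779  0.041] 113.7 [ 0.002  0.006  0.001 -0.011 -0.039  0.131 -0.017]
6.7 [ 3.85  1.1  -6.47] [-0.35  -0.443 -0.243] 114.2 [-0.001  0.001 -0.002 -0.008  0.016  0.019 -0.007]
6.75 [ 0.15 -0.8  -9.54] [ 0.215 -1.059  0.061] 113.3 [ 0.001 -0.003 -0.001  0.014  0.05  -0.113  0.029]
6.8 [-4.14  0.15  1.93] [ 0.159  1.084 -0.053] 115.9 [ 0.    -0.002  0.002 -0.002 -0.041  0.038 -0.01 ]
6.85 [-1.74 -1.64 -3.  ] [-0.612  1.154 -0.317] 117.6 [ 0.001 -0.001  0.005  0.005  0.024  0.039  0.041]
```

```bash
python3 -m jog '[[[0,0,0,0,0,0],[0,0,0,0,0,0],[0,0,0,0,0,0],[0,0,0,0,0,0]]]' 1 40; python3 -c "
from h import *
from plant import *
for _ in range(6):
    grab_frame('top'); s=sense(); print(round(s['clock'],2),np.round(s['force'],2),np.round(s['torque'],3),round(s['grip_force'],1),np.round(s['qd'],3),s['finger_gap'])"
```

```text
clock: 7.35
ee_pos: [0.5121, 0.1195, 0.1316]
orientation: [3.139, -0.116, -0.0]
force: [1.1, 0.1, -6.1]
finger_gap: 0.065
grip_force: 115.1
7.4 [ 0.38 -0.26 -5.2 ] [0.088 0.495 0.005] 115.0 [ 0.002 -0.     0.004 -0.002 -0.021  0.028 -0.004] 0.06503197276179724
7.45 [ 0.04  0.56 -4.81] [0.059 0.398 0.018] 114.8 [-0.001  0.001  0.002 -0.002 -0.02   0.027 -0.002] 0.06457794255335993
7.5 [-0.34  0.55 -4.63] [0.053 0.255 0.014] 114.5 [ 0.    -0.001  0.001 -0.001 -0.011  0.018 -0.001] 0.06491074629948344
7.55 [-0.94  0.57 -4.78] [ 0.05   0.062 -0.01 ] 114.1 [ 0.002  0.    -0.001 -0.002 -0.004  0.009  0.   ] 0.06517317823880098
7.6 [-1.24  0.91 -5.61] [ 0.031 -0.007 -0.04 ] 113.8 [ 0.001  0.    -0.002  0.001  0.006  0.     0.003] 0.06443402272168587
7.65 [-0.26  0.53 -4.89] [-0.005 -0.111 -0.063] 113.6 [ 0.    -0.001 -0.001  0.001  0.014 -0.015  0.001] 0.06483075136329401
```

```bash
python3 -c "
from h import *
from plant import *
for _ in range(12):
    grab_frame('top'); s=sense(); print(round(s['clock'],2),np.round(s['force'],2),np.round(s['torque'],3),round(s['grip_force'],1))"
```

```text
7.7 [ 0.1   0.27 -6.27] [-0.001 -0.194 -0.028] 113.7
7.75 [ 1.02 -0.92 -5.77] [-0.031 -0.229  0.011] 113.9
7.8 [ 0.27 -0.34 -6.43] [-0.049 -0.211 -0.047] 114.2
7.85 [ 0.27 -0.18 -5.66] [-0.063 -0.095 -0.017] 114.5
7.9 [ 0.3  -0.37 -5.97] [-0.034  0.028 -0.032] 114.8
7.95 [ 1.82 -1.09 -7.04] [ 0.019  0.245 -0.089] 115.0
8.0 [ 0.8   0.13 -6.95] [-0.011  0.361 -0.019] 115.1
8.05 [ 1.31 -0.39 -5.88] [ 0.03   0.396 -0.051] 115.1
8.1 [ 1.06 -0.27 -5.85] [ 0.057  0.483 -0.048] 115.1
8.15 [ 0.35 -0.2  -5.5 ] [0.035 0.528 0.026] 115.0
8.2 [ 0.09 -0.38 -5.03] [0.021 0.435 0.009] 114.8
8.25 [ 0.28 -0.31 -4.85] [-0.009  0.245  0.037] 114.6
```

```bash
python3 -m jog '[[[0,0,0.5,0,0,0],[0,0,0.5,0,0,0],[0,0,0.5,0,0,0],[0,0,0.3,0,0,0],[0,0,0.18,0,0,0],[0,0,0,0,0,0],[0,0,0,0,0,0]]]'
python3 -m jog '[[[0,0,0,0,0,0],[0,0,0,0,0,0],[0,0,0,0,0,0],[0,0,0,0,0,0]]]' 0
python3 -m jog '[[[0,0,0,0,0,0],[0,0,0,0,0,0],[0,0,0,0,0,0],[0,0,0,0,0,0],[0,0,0,0,0,0]]]' 1 35
python3 -m jog '[[[0,0,-0.3,0,0,0],[0,0,-0.5,0,0,0],[0,0,-0.5,0,0,0],[0,0,-0.4,0,0,0],[0,0,-0.2,0,0,0],[0,0,-0.1,0,0,0],[0,0,0,0,0,0],[0,0,0,0,0,0]]]'
python3 -c "
from h import *
from plant import *
for _ in range(6):
    grab_frame('top'); s=sense(); print(round(s['clock'],2),np.round(s['force'],2),np.round(s['torque'],3),round(s['grip_force'],1))"
```

```text
clock: 9.12
ee_pos: [0.5056, 0.1199, 0.0113]
orientation: [3.137, -0.11, -0.018]
force: [-16.1, 3.2, -5.9]
finger_gap: 0.0653
grip_force: 118.9
clock: 9.62
ee_pos: [0.5126, 0.1195, 0.0131]
orientation: [-3.139, 0.116, -0.001]
force: [-0.9, 0.2, -0.0]
finger_gap: 0.0857
grip_force: 0.0
clock: 10.25
ee_pos: [0.5122, 0.1194, 0.0131]
orientation: [3.139, -0.115, 0.001]
force: [-1.7, -1.0, 5.8]
finger_gap: 0.0654
grip_force: 40.0
clock: 11.25
ee_pos: [0.5116, 0.1195, 0.132]
orientation: [3.139, -0.115, -0.002]
force: [-0.1, -0.4, -5.1]
finger_gap: 0.0655
grip_force: 43.5
11.3 [-0.72  0.09 -4.64] [ 0.012  0.07  -0.01 ] 43.4
11.35 [-0.13 -0.98 -5.06] [0.02  0.088 0.08 ] 43.5
11.4 [-0.84  0.47 -5.46] [-0.017  0.09  -0.003] 43.4
11.45 [-0.72 -0.91 -5.8 ] [0.004 0.057 0.004] 43.5
11.5 [-0.63 -0.15 -5.95] [0.028 0.091 0.02 ] 43.5
11.55 [ 0.28 -0.44 -4.97] [-0.004  0.071 -0.041] 43.4
```

```bash
python3 -m jog '[[[1,0,0,0,0,0],[-1,0,0,0,0,0],[1,0,0,0,0,0],[-1,0,0,0,0,0],[1,0,0,0,0,0],[0,0,0,0,0,0],[0,0,0,0,0,0],[0,0,0,0,0,0]]]'; python3 -m jog '[[[0,0,0,0,0,0],[0,0,0,0,0,0]]]'; python3 -c "
from h import *
meas(6)"
python3 -m jog '[[[-1,0,0,0,0,0],[0,0,0,0,0,0],[0,0,0,0,0,0],[0,0,0,0,0,0],[0,0,0,0,0,0],[0,0,0,0,0,0]]]'; python3 -c "
from h import *
meas(6)"
```

```text
clock: 12.55
ee_pos: [0.5715, 0.1153, 0.1328]
orientation: [-3.139, 0.115, 0.001]
force: [0.8, -0.8, -6.5]
finger_gap: 0.0654
grip_force: 45.7
clock: 12.8
ee_pos: [0.5718, 0.1152, 0.133]
orientation: [-3.139, 0.115, -0.0]
force: [0.8, 0.5, -5.5]
finger_gap: 0.0656
grip_force: 45.7
MEAS 13.1 tool torque [-0.0046 -0.0929 -0.0055] sd [0.0366 0.0251 0.0434] F [ 0.26 -0.35 -5.76] pos [0.5719 0.1151 0.1329] gap 0.0653 grip 45.7
clock: 13.85
ee_pos: [0.5124, 0.1195, 0.1327]
orientation: [-3.139, 0.116, 0.0]
force: [-0.2, 0.0, -6.0]
finger_gap: 0.0655
grip_force: 45.3
MEAS 14.15 tool torque [ 0.0017 -0.1075 -0.004 ] sd [0.0273 0.0311 0.0108] F [-0.03 -0.2  -5.6 ] pos [0.5121 0.1196 0.1328] gap 0.0653 grip 45.3
```

```bash
python3 -m jog '[[[0,0,0,0,1,0],[0,0,0,0,1,0],[0,0,0,0,1,0],[0,0,0,0,1,0],[0,0,0,0,0.8,0],[0,0,0,0,-0.8,0],[0,0,0,0,-1,0],[0,0,0,0,-1,0]]]'; python3 -m jog '[[[0,0,0,0,-1,0],[0,0,0,0,-1,0],[0,0,0,0,0,0],[0,0,0,0,0,0],[0,0,0,0,0,0]]]'; python3 -c "
from h import *
meas(8)"
python3 -m jog '[[[0,0,0,0,-1,0],[0,0,0,0,-1,0],[0,0,0,0,-1,0],[0,0,0,0,-1,0],[0,0,0,0,-0.8,0],[0,0,0,0,0.8,0],[0,0,0,0,1,0],[0,0,0,0,1,0]]]'; python3 -m jog '[[[0,0,0,0,1,0],[0,0,0,0,1,0],[0,0,0,0,0,0],[0,0,0,0,0,0],[0,0,0,0,0,0]]]'; python3 -c "
from h import *
meas(8)"
```

```text
clock: 15.15
ee_pos: [0.5134, 0.1189, 0.1377]
orientation: [3.121, -0.117, 0.219]
force: [0.4, -0.0, -5.9]
finger_gap: 0.0655
grip_force: 45.5
clock: 15.78
ee_pos: [0.5129, 0.1187, 0.1373]
orientation: [3.133, -0.118, -0.049]
force: [-0.9, 0.0, -5.8]
finger_gap: 0.0657
grip_force: 45.5
MEAS 16.18 tool torque [ 0.0203 -0.029   0.005 ] sd [0.0321 0.0328 0.0208] F [-0.03  0.02 -5.79] pos [0.5137 0.1185 0.1373] gap 0.0654 grip 45.5
clock: 17.18
ee_pos: [0.5142, 0.1185, 0.137]
orientation: [-3.122, 0.12, 0.318]
force: [0.1, 0.0, -4.9]
finger_gap: 0.0654
grip_force: 45.6
clock: 17.8
ee_pos: [0.5144, 0.1183, 0.1369]
orientation: [3.133, -0.121, -0.051]
force: [0.2, -0.7, -5.3]
finger_gap: 0.0655
grip_force: 45.5
MEAS 18.2 tool torque [ 0.0162 -0.0398 -0.0006] sd [0.0226 0.0214 0.0266] F [-0.2  -0.13 -5.92] pos [0.5137 0.1184 0.1371] gap 0.0654 grip 45.5
```

```bash
python3 -c "
from h import *
from plant import *
plan(sense(),(.512,.1192,.013),-4.2)"
```

```text
turn [ 0.08  0.36 -0.03] shift old axes [ 0.04 -0.02  2.07] shift after turn [-0.03 -0.01  2.07]
```

```bash
python3 -m jog '[[[0,0,0,0.08,0.36,0],[-0.03,0,0.4,0,0,0],[0,0,0.5,0,0,0],[0,0,0.5,0,0,0],[0,0,0.35,0,0,0],[0,0,0.2,0,0,0],[0,0,0.1,0,0,0],[0,0,0,0,0,0]]]'; python3 -m jog '[[[0,0,0,0,0,0],[0,0,0,0,0,0],[0,0,0,0,0,0]]]' 0; python3 -m jog '[[[0,0,-0.3,0,0,0],[0,0,-0.6,0,0,0],[0,0,-0.6,0,0,0],[0,0,0,0,0,0]]]' ; python3 -c "
from h import *
from plant import *
plan(sense(),(.5055,.2257,.012),9.8)"
```

```text
clock: 19.2
ee_pos: [0.5117, 0.1186, 0.0143]
orientation: [-3.139, 0.12, 0.001]
force: [-1.5, -0.0, -6.6]
finger_gap: 0.0658
grip_force: 45.5
clock: 19.58
ee_pos: [0.5125, 0.1188, 0.0148]
orientation: [-3.139, 0.12, -0.002]
force: [0.7, -0.1, -0.1]
finger_gap: 0.0852
grip_force: 0.0
clock: 20.08
ee_pos: [0.5136, 0.1191, 0.1069]
orientation: [-3.137, 0.12, -0.008]
force: [0.8, 0.2, -0.8]
finger_gap: 0.0854
grip_force: 0.0
turn [-0.02 -0.06 -2.84] shift old axes [-0.28 -1.76  1.58] shift after turn [ 0.17 -1.77  1.58]
```

```bash
python3 -m jog '[[[-0.14,-0.9,0,0,0,0],[-0.14,-0.86,0,0,0,0],[0,0,0,0,0,-1],[0,0,0,0,0,-1],[0,0,0,0,0,-0.84],[0,0,0,0,0,0],[0,0,0,0,0,0]]]' 0; python3 -c "
from h import *
from plant import *
s=sense(); print(s['joints'])
plan(s,(.5055,.2257,.012),9.8)
g=grab_frame('top'); W=cloud(g); z=W[...,2]
for c in ((.51,.118),(.506,.348)):
    m=(z>.0475)&(z<.056)&(abs(W[...,0]-c[0])<.08)&(abs(W[...,1]-c[1])<.055); print(rect(W,m))"
```

```text
clock: 20.95
ee_pos: [0.5031, 0.225, 0.1039]
orientation: [-3.13, -0.266, 0.001]
force: [-0.7, 0.6, 0.6]
finger_gap: 0.0852
grip_force: 0.0
[-0.27112489  0.55816244 -0.35115764  1.91072623  0.2792146   0.72055007
 -2.18563832]
turn [-0.    0.01 -0.01] shift old axes [ 0.04 -0.    1.53] shift after turn [ 0.04 -0.    1.53]
(array([0., 0.]), array([0., 0.]), 0.0, 0, np.float64(nan), array([nan, nan], dtype=float32))
(array([507.5, 348.4]), array([108. ,  64.7]), 0.8, 1354, np.float64(51.7), array([506.6, 348.8], dtype=float32))
  return _methods._mean(a, axis=axis, dtype=dtype,
  ret = ret.dtype.type(ret / rcount)
h.py:10: RuntimeWarning: Mean of empty slice.
  (c,s,a)=cv2.minAreaRect(p); return np.round(c,1),np.round(s,1),round(a,1),len(p),np.round(np.median(W[m][:,2])*1000,1), np.round(p.mean(0),1)
  ret = um.true_divide(
```

```bash
python3 -m jog '[[[0.04,0,0.4,0,0,0],[0,0,0.4,0,0,0],[0,0,0.4,0,0,0],[0,0,0.33,0,0,0],[0,0,0,0,0,0],[0,0,0,0,0,0]]]' 0
python3 -m jog '[[[0,0,0,0,0,0],[0,0,0,0,0,0],[0,0,0,0,0,0],[0,0,0,0,0,0],[0,0,0,0,0,0]]]' 1 35
python3 -m jog '[[[0,0,-0.3,0,0,0],[0,0,-0.5,0,0,0],[0,0,-0.5,0,0,0],[0,0,-0.4,0,0,0],[0,0,-0.2,0,0,0],[0,0,-0.1,0,0,0],[0,0,0,0,0,0],[0,0,0,0,0,0]]]'
python3 -c "
from h import *
meas(6)"
python3 -m jog '[[[1,0,0,0,0,0],[-1,0,0,0,0,0],[1,0,0,0,0,0],[-1,0,0,0,0,0],[1,0,0,0,0,0],[0,0,0,0,0,0],[0,0,0,0,0,0],[0,0,0,0,0,0]]]'; python3 -m jog '[[[0,0,0,0,0,0],[0,0,0,0,0,0]]]'; python3 -c "
from h import *
meas(7)"
python3 -m jog '[[[-1,0,0,0,0,0],[0,0,0,0,0,0],[0,0,0,0,0,0],[0,0,0,0,0,0],[0,0,0,0,0,0],[0,0,0,0,0,0]]]'; python3 -c "
from h import *
meas(7)"
```

```text
clock: 21.75
ee_pos: [0.5058, 0.2258, 0.013]
orientation: [-3.13, -0.269, -0.001]
force: [-0.7, -0.1, 0.1]
finger_gap: 0.0855
grip_force: 0.0
clock: 22.38
ee_pos: [0.5062, 0.2264, 0.0136]
orientation: [-3.129, -0.269, -0.003]
force: [-0.9, 0.6, 5.1]
finger_gap: 0.0656
grip_force: 39.2
clock: 23.38
ee_pos: [0.5051, 0.2253, 0.1316]
orientation: [3.13, 0.269, -0.002]
force: [0.6, -0.1, -5.7]
finger_gap: 0.0657
grip_force: 43.0
MEAS 23.68 tool torque [ 0.0082  0.0087 -0.0238] sd [0.0233 0.0328 0.0272] F [-0.11 -0.15 -5.47] pos [0.5054 0.2256 0.1321] gap 0.0657 grip 43.0
clock: 24.68
ee_pos: [0.5644, 0.2359, 0.1324]
orientation: [-3.13, -0.27, 0.001]
force: [-0.9, -0.5, -5.5]
finger_gap: 0.0653
grip_force: 51.8
clock: 24.92
ee_pos: [0.5646, 0.2359, 0.1326]
orientation: [-3.13, -0.269, -0.0]
force: [0.2, 0.5, -5.8]
finger_gap: 0.0654
grip_force: 51.8
MEAS 25.27 tool torque [-0.0267 -0.0124 -0.0064] sd [0.0289 0.0203 0.0245] F [ 0.05  0.07 -5.52] pos [0.5647 0.2358 0.1325] gap 0.0655 grip 51.8
clock: 26.02
ee_pos: [0.5059, 0.2257, 0.1324]
orientation: [-3.13, -0.269, 0.0]
force: [-0.6, 1.2, -4.8]
finger_gap: 0.0652
grip_force: 51.7
MEAS 26.38 tool torque [-0.0239  0.0312 -0.0016] sd [0.0415 0.0274 0.0297] F [-0.46  0.3  -5.79] pos [0.5056 0.2256 0.1324] gap 0.0653 grip 51.7
```

```bash
python3 -m jog '[[[1,0,0,0,0,0],[0,0,0,0,0,0],[0,0,0,0,0,0],[0,0,0,0,0,0],[0,0,0,0,0,0],[0,0,0,0,0,0]]]'; python3 -c "
from h import *
meas(10)"
python3 -m jog '[[[-1,0,0,0,0,0],[0,0,0,0,0,0],[0,0,0,0,0,0],[0,0,0,0,0,0],[0,0,0,0,0,0],[0,0,0,0,0,0]]]'; python3 -c "
from h import *
meas(10)"
```

```text
clock: 27.12
ee_pos: [0.5644, 0.2359, 0.1326]
orientation: [-3.13, -0.27, -0.0]
force: [-0.0, -0.4, -5.7]
finger_gap: 0.0654
grip_force: 51.7
MEAS 27.62 tool torque [-0.0222 -0.0211 -0.0007] sd [0.0208 0.0307 0.0245] F [-0.03  0.05 -5.42] pos [0.5647 0.2358 0.1324] gap 0.0654 grip 51.7
clock: 28.38
ee_pos: [0.5059, 0.2257, 0.1324]
orientation: [-3.13, -0.269, -0.0]
force: [-0.0, 0.0, -5.2]
finger_gap: 0.0656
grip_force: 51.6
MEAS 28.88 tool torque [-0.0298  0.0365 -0.0069] sd [0.0263 0.0239 0.0294] F [ 0.29  0.21 -5.46] pos [0.5056 0.2256 0.1325] gap 0.0655 grip 51.6
```

The middle filter's moment shifts by about 0.06 N m between ends, twice over, so it rattles. The task asks for each one to be shaken, so I set this one down for now and test the left filter as well.

```bash
python3 -m jog '[[[0,0,0.4,0,0,0],[0,0,0.5,0,0,0],[0,0,0.5,0,0,0],[0,0,0.35,0,0,0],[0,0,0.15,0,0,0],[0,0,0.07,0,0,0],[0,0,0,0,0,0],[0,0,0,0,0,0]]]'; python3 -m jog '[[[0,0,0,0,0,0],[0,0,0,0,0,0],[0,0,0,0,0,0]]]' 0; python3 -m jog '[[[0,0,-0.3,0,0,0],[0,0,-0.6,0,0,0],[0,0,-0.6,0,0,0],[0,0,0,0,0,0]]]' ; python3 -c "
from h import *
from plant import *
plan(sense(),(.507,.3485,.012),0.8)"
```

```text
clock: 29.88
ee_pos: [0.506, 0.2258, 0.0149]
orientation: [-3.129, -0.269, -0.002]
force: [0.4, -0.4, -5.9]
finger_gap: 0.0654
grip_force: 51.6
clock: 30.25
ee_pos: [0.5058, 0.2258, 0.0146]
orientation: [-3.13, -0.269, -0.001]
force: [1.0, 0.0, 0.1]
finger_gap: 0.0855
grip_force: 0.0
clock: 30.75
ee_pos: [0.507, 0.2264, 0.1069]
orientation: [-3.128, -0.269, -0.007]
force: [-0.6, 0.6, 0.6]
finger_gap: 0.0858
grip_force: 0.0
turn [-0.02 -0.05  1.8 ] shift old axes [ 0.34 -2.    1.59] shift after turn [ 0.03 -2.03  1.58]
```

```bash
python3 -m jog '[[[0.12,-0.7,0,0,0,0],[0.12,-0.7,0,0,0,0],[0.1,-0.6,0,0,0,0],[0,0,0,0,0,0.9],[0,0,0,0,0,0.9],[0,0,0,0,0,0],[0,0,0,0,0,0]]]' 0; python3 -c "
from h import *
from plant import *
s=sense(); print(s['joints'])
plan(s,(.507,.3485,.012),.8)"
```

```text
clock: 31.62
ee_pos: [0.505, 0.3471, 0.1038]
orientation: [3.141, 0.025, -0.001]
force: [0.1, -0.2, 0.6]
finger_gap: 0.0852
grip_force: 0.0
[-0.48651489  0.6270152  -0.30615275  1.74957197  0.24794988  0.80359229
 -2.4657989 ]
turn [0.   0.01 0.03] shift old axes [ 0.03 -0.02  1.53] shift after turn [ 0.03 -0.02  1.53]
```

```bash
python3 -m jog '[[[0.03,-0.02,0.4,0,0,0],[0,0,0.4,0,0,0],[0,0,0.4,0,0,0],[0,0,0.33,0,0,0],[0,0,0,0,0,0],[0,0,0,0,0,0]]]' 0
python3 -m jog '[[[0,0,0,0,0,0],[0,0,0,0,0,0],[0,0,0,0,0,0],[0,0,0,0,0,0],[0,0,0,0,0,0]]]' 1 35
python3 -m jog '[[[0,0,-0.3,0,0,0],[0,0,-0.5,0,0,0],[0,0,-0.5,0,0,0],[0,0,-0.4,0,0,0],[0,0,-0.2,0,0,0],[0,0,-0.1,0,0,0],[0,0,0,0,0,0],[0,0,0,0,0,0]]]'
python3 -m jog '[[[1,0,0,0,0,0],[-1,0,0,0,0,0],[1,0,0,0,0,0],[-1,0,0,0,0,0],[1,0,0,0,0,0],[0,0,0,0,0,0],[0,0,0,0,0,0],[0,0,0,0,0,0]]]'; python3 -m jog '[[[0,0,0,0,0,0],[0,0,0,0,0,0]]]'; python3 -c "
from h import *
meas(9)"
python3 -m jog '[[[-1,0,0,0,0,0],[0,0,0,0,0,0],[0,0,0,0,0,0],[0,0,0,0,0,0],[0,0,0,0,0,0],[0,0,0,0,0,0]]]'; python3 -c "
from h import *
meas(9)"
```

```text
clock: 32.38
ee_pos: [0.5072, 0.3488, 0.0131]
orientation: [-3.141, -0.023, -0.001]
force: [0.4, 0.1, -0.7]
finger_gap: 0.0852
grip_force: 0.0
clock: 33.0
ee_pos: [0.5076, 0.3496, 0.0138]
orientation: [-3.139, -0.023, -0.003]
force: [-0.6, 2.3, 5.9]
finger_gap: 0.0654
grip_force: 40.0
clock: 34.0
ee_pos: [0.5065, 0.3482, 0.1316]
orientation: [3.141, 0.023, -0.002]
force: [0.4, -0.5, -5.1]
finger_gap: 0.0656
grip_force: 41.8
clock: 35.0
ee_pos: [0.5665, 0.3498, 0.1322]
orientation: [-3.141, -0.024, 0.001]
force: [-0.9, 0.2, -4.3]
finger_gap: 0.0657
grip_force: 46.2
clock: 35.25
ee_pos: [0.5668, 0.3496, 0.1326]
orientation: [-3.141, -0.023, 0.0]
force: [-0.3, -0.0, -4.4]
finger_gap: 0.0654
grip_force: 46.2
MEAS 35.7 tool torque [ 0.0048 -0.0203  0.0173] sd [0.0269 0.0417 0.0313] F [ 0.06  0.08 -4.68] pos [0.567  0.3494 0.1325] gap 0.0655 grip 46.2
clock: 36.45
ee_pos: [0.5074, 0.3484, 0.1323]
orientation: [-3.141, -0.022, 0.0]
force: [-0.2, -0.2, -4.6]
finger_gap: 0.0654
grip_force: 45.8
MEAS 36.9 tool torque [ 0.0024 -0.001   0.0015] sd [0.024  0.031  0.0276] F [-0.17  0.06 -4.56] pos [0.507  0.3486 0.1325] gap 0.065 grip 45.8
```

```bash
python3 -m jog '[[[0,0,0.4,0,0,0],[0,0,0.5,0,0,0],[0,0,0.5,0,0,0],[0,0,0.35,0,0,0],[0,0,0.15,0,0,0],[0,0,0.07,0,0,0],[0,0,0,0,0,0],[0,0,0,0,0,0]]]'; python3 -m jog '[[[0,0,0,0,0,0],[0,0,0,0,0,0],[0,0,0,0,0,0]]]' 0; python3 -m jog '[[[0,0,-0.3,0,0,0],[0,0,-0.6,0,0,0],[0,0,-0.6,0,0,0],[0,0,0,0,0,0]]]' ; python3 -c "
from h import *
from plant import *
g=grab_frame('top'); cv2.imwrite('pics/c4.png',cv2.resize(g['frame'][80:290,190:460],None,fx=2.8,fy=2.8)); W=cloud(g); z=W[...,2]
for c in ((.51,.118),(.505,.226),):
    m=(z>.0475)&(z<.056)&(abs(W[...,0]-c[0])<.08)&(abs(W[...,1]-c[1])<.055); print(rect(W,m) if m.sum()>20 else 0)
plan(sense(),(.5055,.2257,.013),9.8)"
```

```text
clock: 37.9
ee_pos: [0.5074, 0.3489, 0.015]
orientation: [-3.141, -0.023, -0.002]
force: [0.6, 0.2, -4.8]
finger_gap: 0.0654
grip_force: 46.0
clock: 38.28
ee_pos: [0.5072, 0.3488, 0.0147]
orientation: [-3.141, -0.023, -0.001]
force: [0.7, 0.7, -0.1]
finger_gap: 0.0856
grip_force: 0.0
clock: 38.78
ee_pos: [0.5085, 0.3499, 0.1084]
orientation: [-3.137, -0.023, -0.008]
force: [0.0, 0.3, -1.2]
finger_gap: 0.0856
grip_force: 0.0
(array([578.9, 102.9]), array([53.3, 17.2]), 66.9, 110, np.float64(51.5), array([574.8,  98.9], dtype=float32))
0
turn [-0.02 -0.04 -1.8 ] shift old axes [-0.07  2.06  1.56] shift after turn [-0.39  2.02  1.56]
```

View pics/c4.png

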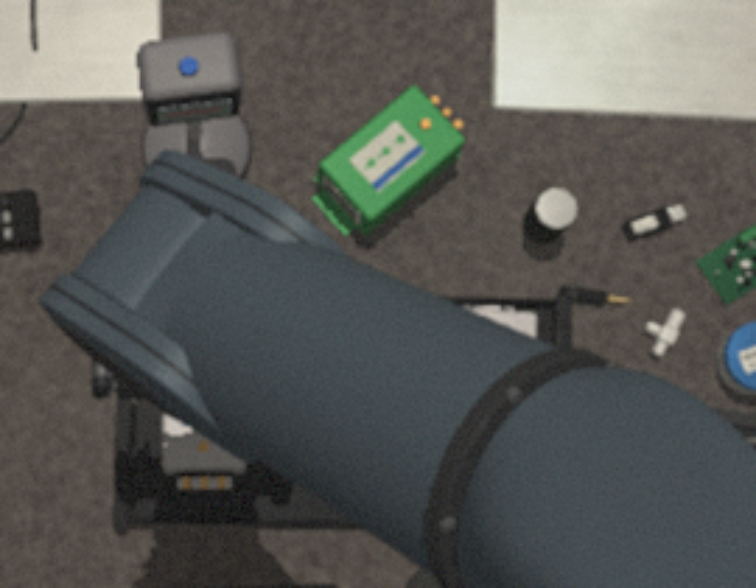

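The arm hides most of the tray. What shows of the right filter, at about (510,320), and the left one, at about (200,450), is in place. Next, back to the middle filter.

```bash
python3 -m jog '[[[-0.02,0.7,0,0,0,0],[-0.02,0.7,0,0,0,0],[-0.03,0.66,0,0,0,0],[0,0,0,0,0,-0.9],[0,0,0,0,0,-0.9],[0,0,0,0,0,0],[0,0,0,0,0,0]]]' 0; python3 -c "
from h import *
from plant import *
s=sense()
plan(s,(.506,.2258,.013),9.8)"
```

```text
clock: 39.7
ee_pos: [0.5043, 0.2248, 0.104]
orientation: [-3.13, -0.267, 0.001]
force: [1.3, -0.2, 0.2]
finger_gap: 0.0854
grip_force: 0.0
turn [-0.    0.01 -0.01] shift old axes [ 0.03 -0.01  1.52] shift after turn [ 0.03 -0.01  1.52]
```

```bash
python3 -m jog '[[[0.03,0,0.4,0,0,0],[0,0,0.4,0,0,0],[0,0,0.4,0,0,0],[0,0,0.32,0,0,0],[0,0,0,0,0,0],[0,0,0,0,0,0]]]' 0
python3 -m jog '[[[0,0,0,0,0,0],[0,0,0,0,0,0],[0,0,0,0,0,0],[0,0,0,0,0,0],[0,0,0,0,0,0]]]' 1 35
python3 -m jog '[[[0,0,-0.3,0,0,0],[0,0,-0.5,0,0,0],[0,0,-0.5,0,0,0],[0,0,-0.5,0,0,0],[0,0,-0.3,0,0,0],[0,0,-0.1,0,0,0],[0,0,0,0,0,0],[0,0,0,0,0,0]]]'
python3 -c "
from h import *
from plant import *
s=sense()
plan(s,(.5817,.3344,.1476),8)"
```

```text
clock: 40.45
ee_pos: [0.5065, 0.2255, 0.0136]
orientation: [-3.13, -0.269, -0.001]
force: [0.3, -0.3, -0.2]
finger_gap: 0.0855
grip_force: 0.0
clock: 41.08
ee_pos: [0.5068, 0.2255, 0.014]
orientation: [-3.129, -0.269, -0.002]
force: [-0.6, 0.3, 5.9]
finger_gap: 0.0656
grip_force: 39.2
clock: 42.08
ee_pos: [0.5058, 0.2248, 0.1441]
orientation: [3.13, 0.269, -0.003]
force: [-1.4, 0.4, -5.6]
finger_gap: 0.0656
grip_force: 42.7
turn [0.   0.02 0.37] shift old axes [ 1.56 -1.58 -0.06] shift after turn [ 1.51 -1.63 -0.06]
```

```bash
python3 -m jog '[[[0.2,-0.2,0,0,0,0],[0.45,-0.45,0,0,0,0],[0.45,-0.45,0,0,0,0.37],[0.3,-0.35,0,0,0,0],[0.15,-0.15,-0.05,0,0,0],[0,0,0,0,0,0],[0,0,0,0,0,0],[0,0,0,0,0,0]]]'
python3 -c "
from h import *
from plant import *
s=sense(); print(s['joints'],s['clock'])
plan(s,(.5817,.3344,.1476),8)
g=grab_frame('top');h=grab_frame('scene')
np.savez('pics/t5.npz',**g);np.savez('pics/s5.npz',**h)
a=cv2.resize(g['frame'][60:260,190:390],None,fx=2,fy=2);b=cv2.resize(h['frame'][120:270,160:360],None,fx=2.6667,fy=2.6667)[:400,:400]
cv2.imwrite('pics/c5.png',np.hstack([a,b]))
W=cloud(g);z=W[...,2]
m=(abs(W[...,0]-.735)<.06)&(abs(W[...,1]-.355)<.07)&(z>.187)&(z<.2);print('head top',rect(W,m))
m=(abs(W[...,0]-.58)<.1)&(abs(W[...,1]-.33)<.1)&(z>.178)&(z<.192);print('filt top',rect(W,m))
W=cloud(h);z=W[...,2]
m=(abs(W[...,0]-.58)<.1)&(abs(W[...,1]-.33)<.1)&(z>.176)&(z<.194);print('filt scene',rect(W,m))
"
```

```text
clock: 43.08
ee_pos: [0.5825, 0.3338, 0.1482]
orientation: [3.134, 0.217, -0.0]
force: [1.3, -0.0, -5.4]
finger_gap: 0.0654
grip_force: 42.6
[-0.37749345  0.65979167 -0.36738784  1.54082868  0.26663505  0.99115357
 -2.25363415] 43.075
turn [ 0.01  0.   -0.01] shift old axes [-0.01 -0.01  0.01] shift after turn [-0.01 -0.01  0.01]
head top (array([0., 0.]), array([0., 0.]), 0.0, 0, np.float64(nan), array([nan, nan], dtype=float32))
filt top (array([551. , 329.6]), array([45.5, 71.1]), 8.4, 662, np.float64(185.3), array([547.6, 328.6], dtype=float32))
filt scene (array([581.8, 335.9]), array([108.6, 100.7]), 8.9, 419, np.float64(184.7), array([571.1, 345.9], dtype=float32))
  return _methods._mean(a, axis=axis, dtype=dtype,
  ret = ret.dtype.type(ret / rcount)
h.py:10: RuntimeWarning: Mean of empty slice.
  (c,s,a)=cv2.minAreaRect(p); return np.round(c,1),np.round(s,1),round(a,1),len(p),np.round(np.median(W[m][:,2])*1000,1), np.round(p.mean(0),1)
  ret = um.true_divide(
```

View pics/c5.png

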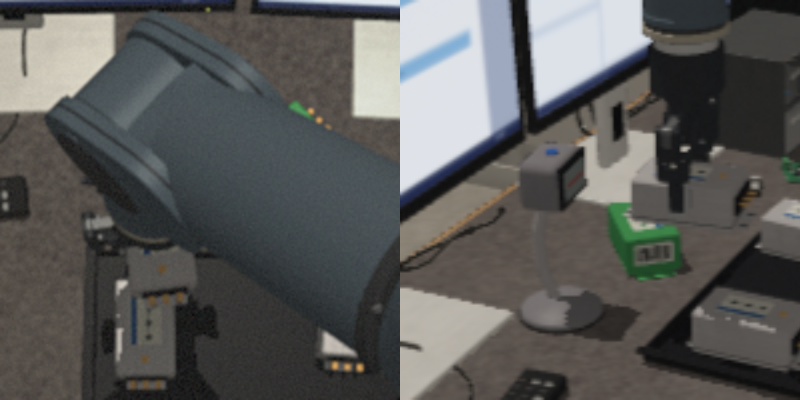

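```bash
python3 - <<'E'
from h import *
a=np.radians(8);u=np.array([np.cos(a),np.sin(a)]);v=np.array([-u[1],u[0]])
c=np.array([.582,.334])
for n in("s5","t5"):
    g=np.load(f"pics/{n}.npz");W=cloud(g);z=W[...,2];L=(W[...,:2]-c)@u;S=(W[...,:2]-c)@v
    m=(abs(L)<.07)&(abs(S)<.05)&(z>.180)&(z<.191); P=np.c_[L[m],S[m],z[m]]
    A=np.c_[P[:,:2],np.ones(len(P))];k=np.linalg.lstsq(A,P[:,2],rcond=None)[0]
    r=abs(A@k-P[:,2])<.0025;k=np.linalg.lstsq(A[r],P[r,2],rcond=None)[0]
    print(n,"top tilt deg (len,width)",np.degrees(k[:2]),"z0",k[2],"L pct",np.percentile(P[r,0],[1,99]),"S",np.percentile(P[r,1],[1,99]))
    m=(abs(L)<.07)&(abs(S)<.05)&(z>.15)&(z<.178);print(" body L",np.percentile(L[m],[1,99]),"S",np.percentile(S[m],[1,50,99])) if m.any() else 0
    m=(abs(L-.125)<.03)&(abs(S)<.06)&(z>.15)&(z<.18)
    if m.sum()>20: print(" window L",np.percentile(L[m],[2,25,50]),"S",np.percentile(S[m],[1,50,99]))
    # red line on the window
    f=g["frame"].astype(int);rd=m&(f[...,2]>f[...,1]+35)&(f[...,2]>f[...,0]+35)
    if rd.sum(): print(" red",rd.sum(),"L",np.median(L[rd]),"S",S[rd].min(),S[rd].max(),"z",np.median(z[rd]))
E
```

```text
s5 top tilt deg (len,width) [ 0.11963181 -0.58673962] z0 0.18518308952406945 L pct [-0.05264092  0.05176897] S [-0.03487448  0.04603419]
 body L [-0.06298003  0.05156708] S [-0.01915989  0.0333338   0.04833824]
 window L [0.12432489 0.126392   0.12870729] S [-0.02503585  0.03393052  0.04466719]
t5 top tilt deg (len,width) [ 1.12325399 -0.00375659] z0 0.18606095102928735 L pct [-0.05334142 -0.01104736] S [-0.03422545  0.02971508]
 body L [-0.06653031 -0.00872393] S [-0.03307701 -0.00096814  0.0384975 ]
```

```bash
python3 - <<'E'
from h import *
a=np.radians(8);u=np.array([np.cos(a),np.sin(a)]);v=np.array([-u[1],u[0]]);c=np.array([.582,.334])
g=np.load("pics/s5.npz");W=cloud(g);z=W[...,2];L=(W[...,:2]-c)@u;S=(W[...,:2]-c)@v
for nm,l0,l1 in(("filter",-.05,.05),("head",.13,.175)):
    m=(L>l0)&(L<l1)&(z>.147)&(z<.178)&(S>.02)&(S<.06)
    print(nm,m.sum(),np.percentile(S[m],[10,25,50,75,90]),"slope deg",np.degrees(np.polyfit(L[m],S[m],1)[0]))
m=(L>.115)&(L<.14)&(z>.147)&(z<.183)&(S>-.036)&(S<.028)
print("face",m.sum(),np.percentile(L[m],[10,25,50,75,90]),"slope",np.degrees(np.polyfit(S[m],L[m],1)[0]),np.percentile(S[m],[0,100]))
g=np.load("pics/top0.npz");W=cloud(g);z=W[...,2];L=(W[...,:2]-c)@u;S=(W[...,:2]-c)@v
m=(L>.12)&(L<.185)&(z>.186)&(z<.2)&(abs(S)<.06);print("top head: L",np.percentile(L[m],[1,99]),"S",np.percentile(S[m],[0,1,99,100]))
E
```

```text
filter 348 [0.03085553 0.03228349 0.03392975 0.03651902 0.04151422] slope deg -0.3256197211703763
head 153 [0.03558857 0.03697818 0.03912003 0.04088811 0.04252983] slope deg -0.4524744237840445
face 89 [0.12492661 0.12583578 0.126392   0.12701307 0.12779292] slope -0.4027899224437814 [-0.02695746  0.02761346]
top head: L [0.12632478 0.17407833] S [-0.03693698 -0.03433597  0.0338276   0.0357043 ]
```

```bash
python3 -m jog '[[[0,0,0,0,0,0],[0,0,0,0,0,0],[0,0,0,0,0,0],[0,0,0,0,0,0],[0,0,0,0,0,0],[0,0,0,0,0,0]]]'; python3 -c "
from plant import *
s=sense(); print(s['clock'],s['qd'].round(3),s['ee_pos']); print(close_job())"
```

```text
clock: 43.92
ee_pos: [0.5826, 0.335, 0.148]
orientation: [-3.134, -0.219, 0.0]
force: [0.6, 0.4, -5.0]
finger_gap: 0.0657
grip_force: 42.6
43.925 [-0.001 -0.002  0.001 -0.    -0.001  0.     0.   ] [0.58264447 0.33498084 0.14802679]
the job is handed in; nothing more can be done
None
```

I handed the job in at 43.9 s: I shook all three filters, the middle one rattles, and it is held still and square to the scanner window, about 71 mm away and centred to about 1 mm, with the two sound ones released back in the tray.

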